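# Put away the objectives and filter cubes after a microscope session

## Task

Clear the microscope bench: stand the two dry objectives (yellow ring, green ring) in the red tray and the two black filter cubes in the black padded box, one to a bay, and stand the oil-immersion objective (white ring with a black one above it) on the white mat in the steel cleaning tray, where it will be wiped before it is stored. Keep every piece upright, the way up it stands now, and set it down flat on the tray's floor or mat without dropping it. Leave the oil bottle and the culture dish where they are.

Things in the scene. Friction and masses are not known exactly. Their poses are not given: they have to be found in the camera images.
- objective_yellow: microscope objective standing on its threaded end, lens up, round. Origin: centre of the underside, z up. From below: dark thread 25 mm across, 5 mm high; satin-chrome barrel 32 mm across from 5 to 38 mm height (grip here); yellow ring 29 mm across, 38 to 45 mm; narrow chrome nose above; height 58 mm. Loose, 0.16 kg. A dry objective.
- objective_green: microscope objective standing on its threaded end, lens up, round. Origin: centre of the underside, z up. From below: dark thread 25 mm across, 5 mm high; satin-chrome barrel 32 mm across from 5 to 38 mm height (grip here); green ring 29 mm across, 38 to 45 mm; narrow chrome nose above; height 58 mm. Loose, 0.16 kg. A dry objective.
- objective_oil: microscope objective standing on its threaded end, lens up, round. Origin: centre of the underside, z up. From below: dark thread 25 mm across, 5 mm high; satin-chrome barrel 32 mm across from 5 to 38 mm height (grip here); white ring 29 mm across, 38 to 45 mm; a black ring and a narrow black nose above; height 62 mm. Loose, 0.16 kg. The oil-immersion objective.
- cube_orange: fluorescence filter cube: matt black block with a round orange glass window in a bright ring on top and on its -x side, bare metal strip on its +x side. 34 mm along its x, 40 mm along its y, 42 mm tall; origin: centre of the underside, z up. May be gripped across either pair of sides. Loose, 0.11 kg.
- cube_blue: fluorescence filter cube: matt black block with a round blue glass window in a bright ring on top and on its -x side, bare metal strip on its +x side. 34 mm along its x, 40 mm along its y, 42 mm tall; origin: centre of the underside, z up. May be gripped across either pair of sides. Loose, 0.11 kg.
- objective_tray: Red plastic tray, fixed to the bench. Outer 78 mm along its x, 136 mm along its y, walls 4 mm thick, rim 12 mm above the bench. A divider, rim-high, along x through the middle leaves two bays, each 70 mm (x) by 62 mm (y), centred at y = +33 and -33 mm. Firm dark grey foam floor, 5 mm above the bench, with a round outline in each bay. Origin: centre of the underside, z up.
- cube_box: Black open box, fixed to the bench. Outer 78 mm along its x, 136 mm along its y, walls 4 mm thick, rim 12 mm above the bench. A divider, rim-high, along x through the middle leaves two bays, each 70 mm (x) by 62 mm (y), centred at y = +33 and -33 mm. Firm light grey foam floor, 5 mm above the bench, with a rectangular outline in each bay. Origin: centre of the underside, z up.
- cleaning_tray: Stainless-steel cleaning tray, fixed to the bench, outer size 90 mm along its own x, 124 mm along its own y, rim 12 mm above the bench, walls 3 mm thick, with a flat lip of 4 mm at the foot. In its middle lies a white mat, 66 mm (x) by 86 mm (y), fixed, firm, its top 5 mm above the bench. Origin: centre of the underside, z up.
- oil_bottle: small amber dropper bottle of immersion oil, standing: 27 mm across, 55 mm tall, red cap 19 mm across, white label band; loose, 0.05 kg. Origin: centre of the underside. Not to be moved.
- culture_dish: pale translucent covered culture dish, 55 mm across, 13 mm tall; loose, 0.03 kg. Origin: centre of the underside. Not to be moved.

How it is judged (in metres and radians):
At the end, for the whole second after the job is handed in: Dry objectives in the red tray and cubes in the black box, one to a bay (centre within 32 mm of mid-tray in x, 6 to 60 mm in y); oil objective within 28 mm (x), 38 mm (y) of the mat's centre. All upright (0.1 rad), underside 2 to 8 mm above the bench, released, at rest (0.02 m/s, 0.2 rad/s) (((x of objective_yellow in the frame of objective_tray between -0.032 and 0.032 m and y of objective_yellow in the frame of objective_tray between 0.006 and 0.06 m and x of objective_green in the frame of objective_tray between -0.032 and 0.032 m and y of objective_green in the frame of objective_tray between -0.06 and -0.006 m) or (x of objective_yellow in the frame of objective_tray between -0.032 and 0.032 m and y of objective_yellow in the frame of objective_tray between -0.06 and -0.006 m and x of objective_green in the frame of objective_tray between -0.032 and 0.032 m and y of objective_green in the frame of objective_tray between 0.006 and 0.06 m)) and ((x of cube_orange in the frame of cube_box between -0.032 and 0.032 m and y of cube_orange in the frame of cube_box between 0.006 and 0.06 m and x of cube_blue in the frame of cube_box between -0.032 and 0.032 m and y of cube_blue in the frame of cube_box between -0.06 and -0.006 m) or (x of cube_orange in the frame of cube_box between -0.032 and 0.032 m and y of cube_orange in the frame of cube_box between -0.06 and -0.006 m and x of cube_blue in the frame of cube_box between -0.032 and 0.032 m and y of cube_blue in the frame of cube_box between 0.006 and 0.06 m)) and x of objective_oil in the frame of cleaning_tray between -0.028 and 0.028 m and y of objective_oil in the frame of cleaning_tray between -0.038 and 0.038 m and z of objective_yellow in the frame of objective_tray between 0.002 and 0.008 m and angle between each of objective_yellow, objective_green, objective_oil, cube_orange, cube_blue's own z axis and vertical below 0.1 rad and linear speed of each of objective_yellow, objective_green, objective_oil, cube_orange, cube_blue below 0.02 m/s and angular speed of each of objective_yellow, objective_green, objective_oil, cube_orange, cube_blue below 0.2 rad/s and z of objective_green in the frame of objective_tray between 0.002 and 0.008 m and z of objective_oil in the frame of cleaning_tray between 0.002 and 0.008 m and z of cube_orange in the frame of cube_box between 0.002 and 0.008 m and z of cube_blue in the frame of cube_box between 0.002 and 0.008 m); the robot touches nothing.
It fails at once if an objective or a filter cube is tipped over (more than 35 degrees) (angle between any of objective_yellow, objective_green, objective_oil, cube_orange, cube_blue's own z axis and vertical above 0.6 rad).
It fails at once if an objective or a filter cube is dropped or flung: it moves faster than 0.55 m/s with no finger on it (a fall of about 15 mm) ((contact force between the fingers and objective_yellow below 0.02 N and linear speed of objective_yellow above 0.55 m/s) or (contact force between the fingers and objective_green below 0.02 N and linear speed of objective_green above 0.55 m/s) or (contact force between the fingers and objective_oil below 0.02 N and linear speed of objective_oil above 0.55 m/s) or (contact force between the fingers and cube_orange below 0.02 N and linear speed of cube_orange above 0.55 m/s) or (contact force between the fingers and cube_blue below 0.02 N and linear speed of cube_blue above 0.55 m/s)).
It fails at once if the oil bottle or the culture dish is shifted by more than 20 mm or tipped (distance of any of oil_bottle, culture_dish from where it was at the start of the episode above 0.02 m or angle between any of oil_bottle, culture_dish's own z axis and vertical above 0.35 rad).
It also fails if it takes over 104 s, if anything falls off the work surface, if the arm or the gripper's body presses on something with over 40 N, if the wrist force passes 120 N, or if a joint passes its speed limit or range.

## Robot

A 6-joint arm with a two-finger parallel gripper is mounted at the origin on the work surface. World frame = base frame: x ahead of the robot, y to its left, z up, the work surface at z = 0. Lengths are in mm, angles in rad, forces in N, time in s.
With the tool pointing down it reaches from about 275 to 750 mm from the base axis. Payload 10.2 kg.
Tool frame: the origin (TCP) lies between the finger pads; the fingertips stand 11 mm ahead of it and the grasp point (between the pads) lies 8 mm behind it; z points along the fingers, y is the line along which they close (so a half turn about z gives the same grasp; the last joint's range is limited). The gripper opens to 85 mm and grips with 20 to 120 N. Pads are 22 mm wide; open, the fingers measure 114 mm over their backs; the gripper's body (76 mm by 85 mm) begins 54 mm behind the grasp point. The pads swing forward as they close: fully open they stand 13 mm farther back than shut.
Start: joints at [0.906, 0.313, 1.498, -0, 1.331, -0.223], TCP at [224.486, 474.592, 242.294] pointing down, gripper open.
Joint ranges: [-2.94, 2.94], [-0.97, 2.17], [0.19, 2.56], [-1.23, 4.37], [0.02, 3.11], [-2.88, 2.88]. Speed limits (rad/s): [2.39, 2.39, 3.01, 3.14, 3.14, 3.14].

## Interface

Orientations are given as a unit quaternion [w, x, y, z].
In Python, from rig import sense, eyes, finish_job gives the robot as it stands.
- The arm moves only by the shell command python3 -m jog 'ROWS' [FORCE]. ROWS is JSON, a list of rows, each a list of 7 numbers: the shift along the tool's x, y, z in m, then the turn, a rotation vector about the tool's x, y, z in rad, then the finger opening in m, from 0 to 0.0854. In form: [[dx, dy, dz, rx, ry, rz, gripper], ...]. A call has 1 to 5 rows; each row shifts and turns the commanded pose from where the row before left it, along the tool's axes as they then stand; what a row does not reach is not made up. A row lasts 1/10 s, in which the tool goes at most 50 mm and 8.59 degrees, less where a joint would pass 70% of its speed; a pose out of reach is approached as far as the arm can. A call is refused whole if a number of a shift passes 0.05 or a number of a turn 0.15, either way. A call with a gripper value outside its range is refused whole. The fingers move at their own pace and stop on an object; FORCE is the grip in N (left out, the last holds). Time passes only in rows, so rows that do not move let the fingers close. It gives the time, the measured TCP pose, the force, the opening and the grip force at its end, in the units of the state.
- sense(): the state, without advancing time (a new reading comes with each control period).
- eyes.capture(name): name is "scene" or "side" or "wrist"; returns the picture (480x640x3 uint8, red, green, blue); there is no depth.
- eyes.calibration(name): a dict with "fx", "fy", "cx", "cy" (pixels), "cam_to_world" (4x4, takes a point from camera to world coordinates); the wrist camera has in their place "mount" (4x4, takes a point from camera to tool coordinates, whose origin is the TCP and whose axes are the flange's). Camera axes: x right, y down, z forward; pixel columns grow to the right and rows downward; lengths in mm; the calibration is good to about 2 mm. A picture is of the moment at which its call begins: read the wrist's pose just before it. calibration takes no time and is no camera call.
- finish_job(): hands the job in; it is judged then, once.
The state is a dict: "time_s": time; "joints": joint angles; "dq": joint speeds; "tau": joint torques, N m; "eef_pos": TCP position; "ee_rot": TCP orientation; "force": force on the tool from outside, world axes, zero at the start; "wrist_torque": the same for the moment, N m; "grip_width": opening from 0.0 (shut) to 1.0 (fully open); "grip_force": force on a finger pad.
Only numpy, scipy, OpenCV 4.12 (cv2) and the standard library are available. Lean on these libraries where they do the work, as an engineer would, in place of code of your own. Each camera call takes 0.05 s, during which the arm holds its last target. There are 200 camera calls.

## Working session

There is one attempt and no reset: what is moved stays moved. The work goes in short steps, Python scripts to look and compute and a shell command to move; the robot and the scene stay as the last step left them, time stands still between calls to the robot, and variables do not carry over. Pictures are saved under pics/ and viewed, at most 14 in all, crops included, and the job is handed in when it is done.

```bash
ls; mkdir -p pics
python3 - <<'E'
from rig import sense, eyes
import cv2,json
s=sense();print(s)
for n in("scene","side","wrist"):
    im=eyes.capture(n);cv2.imwrite(f"pics/{n}0.png",im[:,:,::-1]);c=eyes.calibration(n)
    print(n,{k:(v if not hasattr(v,'tolist') else v.tolist()) for k,v in c.items()})
E
```

```text
pics
{'time_s': 0.0, 'joints': array([ 9.05594578e-01,  3.13470891e-01,  1.49842968e+00,  3.18421940e-06,
        1.33098832e+00, -2.23417317e-01]), 'dq': array([-1.67328274e-03, -2.62883159e-04,  3.69542099e-05, -3.56867529e-04,
        4.21653698e-04,  8.24258041e-04]), 'tau': array([ 6.98615258e-04, -4.12264359e+01, -2.59742206e+01, -1.38376217e-04,
        4.11715242e-03, -3.02873093e-05]), 'eef_pos': array([224.33422103, 474.39518236, 241.72715879]), 'ee_rot': array([-2.79981606e-04,  2.19100571e-01,  9.75702065e-01, -5.84530100e-04]), 'force': array([ 0.78048943,  0.22311294, -0.14505811]), 'wrist_torque': array([ 0.00397106,  0.02601164, -0.00530588]), 'grip_force': 0.0, 'grip_width': 1.001692307200905}
scene {'fx': 433.33627982515145, 'fy': 433.33627982515145, 'cx': 323.45070645498754, 'cy': 242.8718665602519, 'cam_to_world': [[-0.8697673258310699, 0.3316022074612292, -0.3654377852980026, 794.2291297834774], [0.49327991843014424, 0.5641413967309709, -0.6621324690482859, 419.2541072051157], [-0.01340600575187788, -0.7561643078731428, -0.6542444638730323, 485.04512386865656], [0.0, 0.0, 0.0, 1.0]]}
side {'fx': 471.28664908166553, 'fy': 471.28664908166553, 'cx': 320.7419139025836, 'cy': 236.59495965530405, 'cam_to_world': [[-0.8998178177349261, -0.3422827493787802, 0.2705003038158337, 343.9099557686733], [-0.4362106128475304, 0.6960173868764225, -0.5703333221940464, 469.42111332696953], [0.0069423429717370335, -0.6311911886611055, -0.7755962140383638, 663.349991850844], [0.0, 0.0, 0.0, 1.0]]}
wrist {'fx': 379.0939838915069, 'fy': 379.0939838915069, 'cx': 310.2354777479107, 'cy': 235.27547707529212, 'mount': [[-9.176168951894191e-05, -0.9522063069042325, -0.3054556279913552, 77.4261236610685], [0.9999999913321629, -0.00011621771110851115, 6.187985106838416e-05, 0.03408413030847601], [-9.442173838802134e-05, -0.30545561966551615, 0.9522063093149976, -132.2356342094754], [0.0, 0.0, 0.0, 1.0]]}
```

View pics/scene0.png

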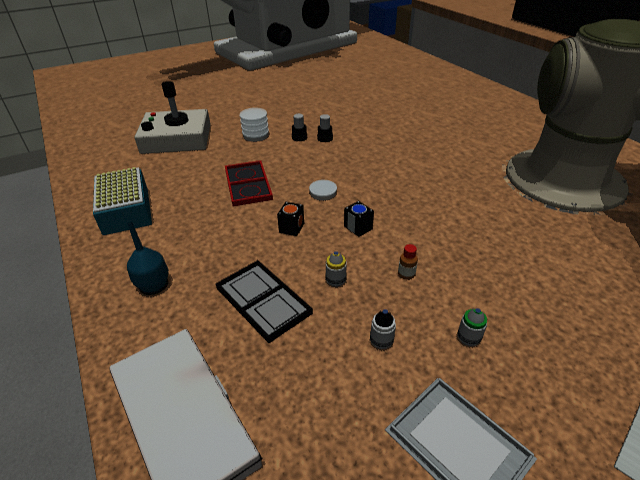

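View pics/side0.png

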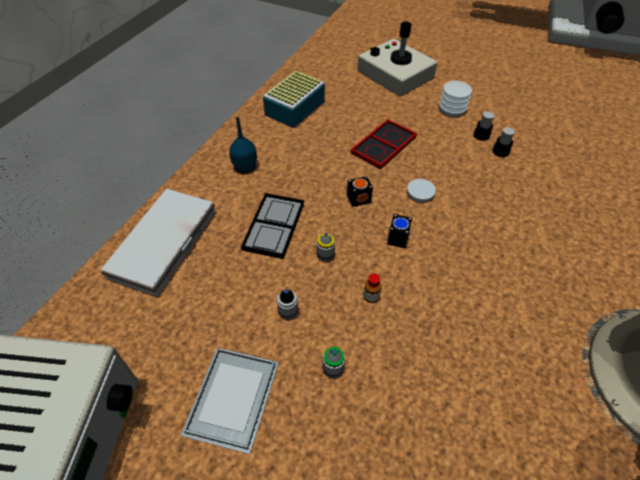

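View pics/wrist0.png

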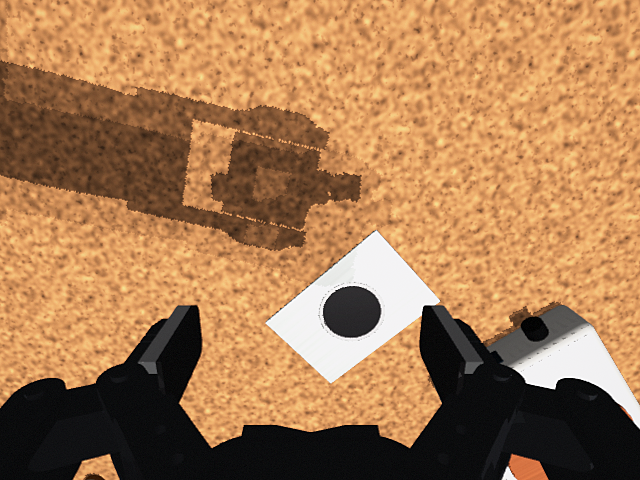

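The scene view shows everything:
- **Cubes:** orange (291,218), blue (359,218).
- **Objectives:** yellow (336,266), oil (383,327), green (473,325).
- **Leave in place:** bottle (408,262), dish (323,189).
- **Trays:** red (248,182), black (264,299), steel (460,436).

The side view shows the same layout. The wrist view shows no work pieces.

```bash
cat > h.py <<'E'
import numpy as np, cv2
from rig import sense, eyes
from scipy.spatial.transform import Rotation as R
def cam(n, s=None):
    c=eyes.calibration(n)
    if n=="wrist":
        T=np.eye(4);q=s["ee_rot"];T[:3,:3]=R.from_quat([q[1],q[2],q[3],q[0]]).as_matrix();T[:3,3]=s["eef_pos"]
        M=T@np.array(c["mount"])
    else: M=np.array(c["cam_to_world"])
    return c,M
def ray(cm,uv):
    c,M=cm;uv=np.atleast_2d(uv).astype(float)
    d=np.c_[(uv[:,0]-c["cx"])/c["fx"],(uv[:,1]-c["cy"])/c["fy"],np.ones(len(uv))]@M[:3,:3].T
    return M[:3,3],d
def onplane(cm,uv,z):
    o,d=ray(cm,uv);return (o+d*((z-o[2])/d[:,2])[:,None])[:,:2]
def tri(c1,p1,c2,p2):
    (o1,d1),(o2,d2)=ray(c1,p1),ray(c2,p2)
    t=np.linalg.lstsq(np.c_[d1[0],-d2[0]],o2-o1,rcond=None)[0]
    a,b=o1+t[0]*d1[0],o2+t[1]*d2[0];return (a+b)/2,np.linalg.norm(a-b)
E
cat > m1.py <<'E'
from h import *
S,D=cv2.imread("pics/scene0.png"),cv2.imread("pics/side0.png")
cs,cd=cam("scene"),cam("side")
rng={"yellow":((22,120,60),(34,255,255)),"green":((45,100,40),(80,255,255)),"blue":((110,150,60),(130,255,255)),"orange":((5,200,90),(12,255,255)),"red":((0,170,60),(4,255,255))}
# seed boxes (u,v,half) in scene, side
box={"yellow":((336,262,18),(326,242,15)),"green":((473,320,18),(334,356,15)),"blue":((359,209,12),(401,224,11)),"orange":((291,210,10),(360,184,8)),"red":((410,251,10),(374,280,9))}
def cen(im,b,r):
    u,v,h=b;m=cv2.inRange(cv2.cvtColor(im[v-h:v+h,u-h:u+h],cv2.COLOR_BGR2HSV),*map(np.array,r))
    p=cv2.findNonZero(m)
    if p is None:return None
    x,y,w,hh=cv2.boundingRect(p); return np.array([u-h+x+(w-1)/2,v-h+y+(hh-1)/2]),w,hh,len(p)
for k in box:
    a,b=cen(S,box[k][0],rng[k]),cen(D,box[k][1],rng[k])
    print(k,a,b)
    if a and b: print("   ",tri(cs,a[0],cd,b[0]), onplane(cs,a[0],42),onplane(cd,b[0],42))
# trays by hand-seeded masks
for n,im,c in(("scene",S,cs),("side",D,cd)):
    hsv=cv2.cvtColor(im,cv2.COLOR_BGR2HSV)
    red=cv2.inRange(hsv,(0,150,50),(5,255,255))|cv2.inRange(hsv,(172,150,50),(180,255,255))
    blk=cv2.inRange(hsv,(0,0,0),(180,255,55))
    bx={"scene":{"red":(215,155,65,55),"blk":(210,255,108,90)},"side":{"red":(345,115,80,58),"blk":(238,188,70,72)}}[n]
    for t,m in(("red",red),("blk",blk)):
        x,y,w,h=bx[t];p=cv2.findNonZero(m[y:y+h,x:x+w]).reshape(-1,2)+[x,y]
        q=onplane(c,cv2.convexHull(p.astype(np.int32)).reshape(-1,2),9).astype(np.float32)
        print(n,t,cv2.minAreaRect(q))
    # steel mat
    u,v=(460,438) if n=="scene" else (232,398)
    ff=im.copy();mk=np.zeros((482,642),np.uint8)
    cv2.floodFill(ff,mk,(u,v),0,(3,)*3,(3,)*3,cv2.FLOODFILL_MASK_ONLY|(255<<8))
    p=cv2.findNonZero(mk[1:-1,1:-1]).reshape(-1,2);print(n,"mat",len(p),cv2.minAreaRect(onplane(c,p,5).astype(np.float32)))
def crop(im,x,y,w,h,f): return cv2.resize(im[y:y+h,x:x+w],None,fx=f,fy=f,interpolation=cv2.INTER_CUBIC)
a=crop(S,270,195,110,45,7);b=crop(D,340,170,80,80,4)
o=np.zeros((600,800,3),np.uint8);o[:a.shape[0],:a.shape[1]]=a;o=o[:640];
o2=np.zeros((600,800,3),np.uint8);h=min(285,b.shape[0]);o[315:315+h,:320]=b[:h];cv2.imwrite("pics/cubes.png",o)
E
python3 m1.py
```

```text
yellow (array([336., 261.]), 19, 17, 109) (array([325.5, 240.5]), 18, 14, 124)
    (array([550.25923439,  15.27284848,  40.56785933]), np.float64(0.4923606002553524)) [[551.00137813  16.2476899 ]] [[549.69569057  16.6169861 ]]
green (array([475. , 317.5]), 23, 18, 148) (array([333.5, 356.5]), 20, 20, 193)
    (array([449.7687644 , 199.26569023,  40.99616656]), np.float64(1.519678572572152)) [[450.35617209 198.91874056]] [[449.49855528 200.5264028 ]]
blue (array([359., 208.]), 13, 9, 83) (array([401. , 222.5]), 13, 10, 101)
    (array([448.78388975, -77.91189363,  41.93791462]), np.float64(0.0431013624796818)) [[448.82504626 -77.87391886]] [[448.76702699 -77.82899164]]
orange (array([290. , 208.5]), 13, 8, 67) (array([360. , 182.5]), 11, 8, 64)
    (array([ 551.60678809, -137.79190304,   41.70059801]), np.float64(0.39677194534237475)) [[ 551.80699823 -137.10536863]] [[ 551.59593521 -137.77018521]]
red (array([410., 248.]), 13, 9, 85) (array([374. , 278.5]), 11, 10, 92)
    (array([446.00438298,  57.71759866,  51.48952134]), np.float64(1.6943069128141923)) [[438.10709421  48.69078498]] [[447.38760869  52.35836464]]
scene red ((566.7110595703125, -306.00811767578125), (153.92022705078125, 78.71728515625), 76.01606750488281)
scene blk ((666.0589599609375, -1.3677215576171875), (82.60374450683594, 144.5094451904297), 11.733133316040039)
scene mat 4192 ((562.4288330078125, 300.61358642578125), (64.20024871826172, 84.382080078125), 12.16141128540039)
side red ((564.8460083007812, -306.3072509765625), (144.6509552001953, 82.17052459716797), 75.87635040283203)
side blk ((662.9406127929688, -0.8215484619140625), (79.71713256835938, 142.5135040283203), 11.798463821411133)
side mat 2589 ((561.216064453125, 301.1458435058594), (62.80369567871094, 83.88742065429688), 12.395139694213867)
```

View pics/cubes.png

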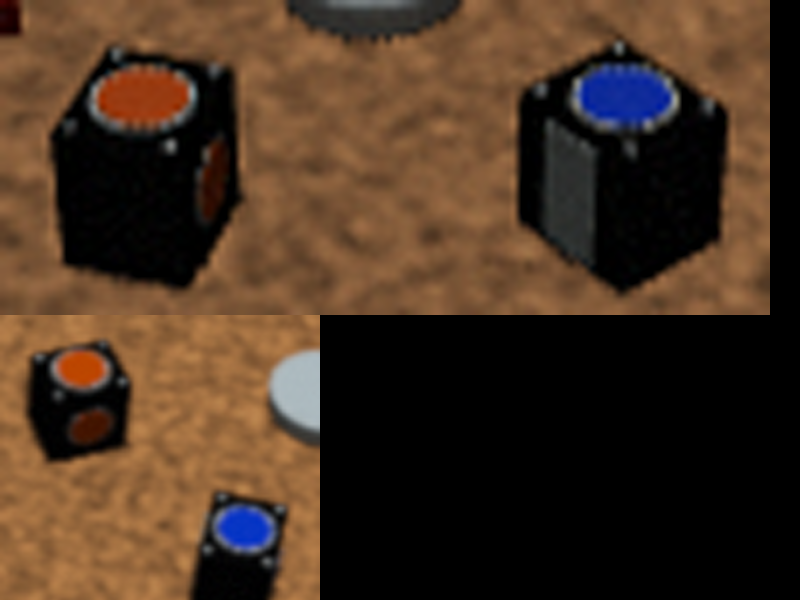

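The crop shows all four corner screws on top of each cube. In crop pixels, scene view: orange (116,53), (215,70), (170,146), (70,127), and blue (620,47), (708,106), (630,150), (540,89). These give the yaw. The oil objective still needs measuring.

```bash
cat > m2.py <<'E'
from h import *
cs,cd=cam("scene"),cam("side")
P={"orange":([(116,53),(215,70),(170,146),(70,127)],[(105,345),(122,381),(58,395),(38,357)]),
"blue":([(620,47),(708,106),(630,150),(540,89)],[(222,497),(280,510),(268,562),(207,548)])}
for k,(a,b) in P.items():
    a=onplane(cs,np.array(a)/7.+[269.5,194.5],42);b=onplane(cd,(np.array(b)-[0,315])/4.+[339.5,169.5],42)
    for n,q in(("scene",a),("side",b)):
        e=np.roll(q,-1,0)-q;print(k,n,q.mean(0).round(1),[(round(float(np.hypot(*x)),1),round(float(np.degrees(np.arctan2(x[1],x[0]))),1)) for x in e])
S,D=cv2.imread("pics/scene0.png"),cv2.imread("pics/side0.png")
r=[]
for im,(u,v,h) in((S,(383,318,16)),(D,(288,299,13))):
    q=cv2.cvtColor(im[v-h:v+h,u-h:u+h],cv2.COLOR_BGR2HSV);m=cv2.inRange(q,(0,0,150),(180,60,255))
    n,l,st,c=cv2.connectedComponentsWithStats(m);i=1+st[1:,4].argmax();x,y,w,hh,A=st[i];print(st[i])
    r.append(np.array([u-h+x+(w-1)/2,v-h+y+(hh-1)/2]))
print("oil",r,tri(cs,r[0],cd,r[1]),onplane(cs,r[0],42),onplane(cd,r[1],42))
print("dish",onplane(cs,(323,188),13),onplane(cd,(421,190),13))
E
python3 m2.py
```

```text
orange scene [ 552. -137.] [(26.3, 133.4), (32.5, 43.2), (26.1, -47.6), (32.1, -136.2)]
orange side [ 551.5 -136.1] [(24.9, 130.9), (31.7, 43.1), (26.4, -45.8), (33.2, -139.5)]
blue scene [450.  -77.1] [(32.1, 98.9), (26.6, 11.2), (32.5, -80.2), (27.1, -169.6)]
blue side [449.1 -76.4] [(25.9, -171.0), (31.0, 99.6), (26.6, 9.0), (31.0, -81.8)]
[ 6 14  6 11 13]
[ 2  9 15 10 22]
oil [array([375.5, 321. ]), array([284. , 299.5])] (array([561.18691343, 139.41681778,  33.63737151]), np.float64(9.787592875249665)) [[564.86082569 138.96466896]] [[556.92636005 149.19022368]]
dish [[ 450.62313091 -201.2143362 ]] [[ 447.09409717 -199.41289086]]
```

```bash
cat > go.py <<'E'
# usage: go.py x y z yawdeg(of tool y) -> shift in tool axes (mm) as it now stands, and turn about tool z
from h import *; import sys
s=sense();q=s["ee_rot"];M=R.from_quat([q[1],q[2],q[3],q[0]]).as_matrix()
x,y,z,a=map(float,sys.argv[1:5]);t=M.T@(np.array([x,y,z])-s["eef_pos"])
now=np.degrees(np.arctan2(M[1,1],M[0,1]));rz=np.radians((now-a+90)%180-90)
print("t",round(s["time_s"],2),"pos",s["eef_pos"].round(1),"yaw",now.round(1),"q6",s["joints"][5].round(2),"tilt",M[2].round(3),"shift_mm",t.round(1),"rz",rz.round(3),"grip",round(float(s["grip_width"]),2),round(float(s["grip_force"]),1),"F",s["force"].round(1))
E
python3 - <<'E'
from h import *
print(onplane(cam("scene"),(383,320),42),onplane(cam("side"),(288,297.5),42))
E
python3 -m jog '[[0,0,0,0,0,0.137,0.07],[0,0,0,0,0,0.137,0.07],[0,0,0,0,0,0.137,0.07],[0,0,0,0,0,0.137,0.07],[0,0,0,0,0,0.137,0.07]]' 40
python3 -m jog '[[0,0,0,0,0,0.137,0.07],[0,0,0,0,0,0.137,0.07],[0,0,0,0,0,0.137,0.07],[0,0,0,0,0,0.137,0.07],[0,0,0,0,0,0.137,0.07]]'
python3 go.py 558 143 150 -14
```

```text
[[555.55804862 142.48273286]] [[553.12567754 143.34594914]]
time_s: 0.65
eef_pos: [224.4, 474.5, 242.0]
ee_rot: [-0.0, 0.536, 0.844, -0.0]
force: [-0.1, -0.3, 0.3]
grip_width: 0.821
grip_force: 0.0
time_s: 1.15
eef_pos: [224.4, 474.5, 242.0]
ee_rot: [0.0, 0.789, 0.615, -0.0]
force: [-0.4, 0.0, -0.5]
grip_width: 0.825
grip_force: 0.0
t 1.15 pos [224.4 474.5 242. ] yaw -14.1 q6 1.15 tilt [-0.001 -0.    -1.   ] shift_mm [-240.   404.5   92.1] rz -0.002 grip 0.82 0.0 F [-0.4  0.  -0.5]
```

```bash
python3 -m jog '[[-0.024,0.04,0.009,0,0,0,0.07],[-0.024,0.04,0.009,0,0,0,0.07],[-0.024,0.04,0.009,0,0,0,0.07],[-0.024,0.04,0.009,0,0,0,0.07],[-0.024,0.04,0.009,0,0,0,0.07]]'>/dev/null
python3 -m jog '[[-0.024,0.04,0.009,0,0,0,0.07],[-0.024,0.04,0.009,0,0,0,0.07],[-0.024,0.04,0.009,0,0,0,0.07],[-0.024,0.04,0.009,0,0,0,0.07],[-0.024,0.04,0.009,0,0,0,0.07]]'>/dev/null
python3 -m jog '[[0,0,0,0,0,0,0.07],[0,0,0,0,0,0,0.07]]'>/dev/null
python3 go.py 554.5 143 16 -14
python3 - <<'E'
from h import *
s=sense();cv2.imwrite("pics/w1.png",eyes.capture("wrist")[:,:,::-1])
c,M=cam("wrist",s);I=np.linalg.inv(M)
for p in((554.5,143,62),(554.5,143,42),(550,15.5,58),(450,199.5,58)):
    q=I@np.r_[p,1];print(p,c["fx"]*q[0]/q[2]+c["cx"],c["fy"]*q[1]/q[2]+c["cy"])
E
```

```text
t 2.35 pos [555.6 145.5 151.6] yaw -13.9 q6 0.29 tilt [-0.    -0.002 -1.   ] shift_mm [ -2.7  -0.2 135.6] rz 0.002 grip 0.82 0.0 F [-0.7  0.1  0.4]
(554.5, 143, 62) 308.4226965959291 250.06196802061794
(554.5, 143, 42) 308.61656289539013 239.85998300802663
(550, 15.5, 58) 344.5335936877213 408.32336425571145
(450, 199.5, 58) 119.53781593734422 201.771443565197
```

View pics/w1.png

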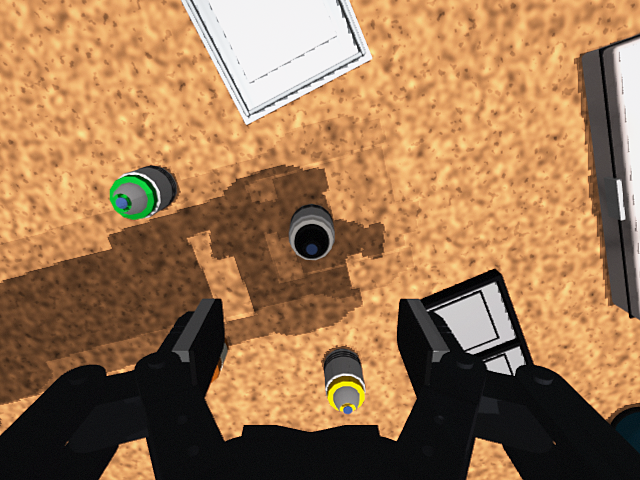

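The wrist view agrees with the estimates to within about 2 mm. The oil nose is at (312,248), green at (123,202) and yellow at (347,409). I'll grasp the oil objective.

```bash
python3 -m jog '[[-0.0027,0.0005,0.03,0,0,0,0.07],[0,0,0.035,0,0,0,0.07],[0,0,0.035,0,0,0,0.07],[0,0,0.025,0,0,0,0.07],[0,0,0.01,0,0,0,0.07]]' >/dev/null
python3 -m jog '[[0,0,0,0,0,0,0.07],[0,0,0,0,0,0,0.02],[0,0,0,0,0,0,0.02],[0,0,0,0,0,0,0.02],[0,0,0,0,0,0,0.02]]' 40
python3 -m jog '[[0,0,0,0,0,0,0.02],[0,0,0,0,0,0,0.02]]'
python3 go.py 562 301 100 -14
python3 -c "
from h import *
cv2.imwrite('pics/w2.png',eyes.capture('wrist')[:,:,::-1])"
```

```text
time_s: 3.4
eef_pos: [556.1, 143.5, 18.8]
ee_rot: [0.001, 0.787, 0.617, 0.001]
force: [-1.3, 1.0, 7.4]
grip_width: 0.362
grip_force: 39.3
time_s: 3.6
eef_pos: [556.1, 143.5, 18.8]
ee_rot: [0.001, 0.787, 0.617, 0.001]
force: [-1.0, 0.8, 5.5]
grip_width: 0.363
grip_force: 39.3
t 3.6 pos [556.1 143.5  18.8] yaw -13.8 q6 0.29 tilt [ 0.001  0.002 -1.   ] shift_mm [154.4 -31.7 -81.2] rz 0.003 grip 0.36 39.3 F [-1.   0.8  5.5]
```

View pics/w2.png

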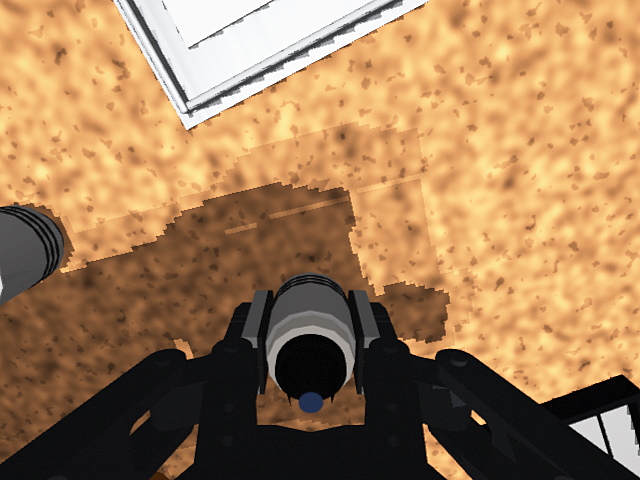

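The objective is gripped upright between the pads, with the opening at 0.36. I'll lift it and carry it to the steel tray.

```bash
python3 -m jog '[[0,0,-0.01,0,0,0,0.02],[0,0,-0.02,0,0,0,0.02],[0,0,-0.02,0,0,0,0.02],[0.0309,-0.0063,0,0,0,0,0.02],[0.0309,-0.0063,0,0,0,0,0.02]]' >/dev/null
python3 -m jog '[[0.0309,-0.0063,0,0,0,0,0.02],[0.0309,-0.0063,0,0,0,0,0.02],[0.0309,-0.0063,0,0,0,0,0.02],[0,0,0,0,0,0,0.02],[0,0,0,0,0,0,0.02]]' 
python3 go.py 562 301 24.5 -14
```

```text
time_s: 4.65
eef_pos: [561.6, 301.1, 67.8]
ee_rot: [0.0, 0.787, 0.617, 0.0]
force: [0.5, -0.2, -0.9]
grip_width: 0.36
grip_force: 39.8
t 4.65 pos [561.6 301.1  67.8] yaw -13.7 q6 0.55 tilt [-0.  0. -1.] shift_mm [-0.   0.4 43.3] rz 0.004 grip 0.36 39.8 F [ 0.5 -0.2 -0.9]
```

```bash
python3 -m jog '[[0,0,0.018,0,0,0,0.02],[0,0,0.016,0,0,0,0.02],[0,0,0.006,0,0,0,0.02],[0,0,0.003,0,0,0,0.02],[0,0,0,0,0,0,0.02]]'
python3 -m jog '[[0,0,0.001,0,0,0,0.02],[0,0,0,0,0,0,0.02]]'
```

```text
time_s: 5.15
eef_pos: [562.0, 300.6, 24.5]
ee_rot: [0.0, 0.787, 0.617, 0.0]
force: [-0.4, -0.6, -1.0]
grip_width: 0.363
grip_force: 39.9
time_s: 5.35
eef_pos: [562.2, 300.9, 23.8]
ee_rot: [0.0, 0.787, 0.617, 0.001]
force: [0.2, -0.4, 0.0]
grip_width: 0.361
grip_force: 40.0
```

```bash
python3 -m jog '[[0,0,0.001,0,0,0,0.02],[0,0,0,0,0,0,0.02]]'
```

```text
time_s: 5.55
eef_pos: [562.2, 300.9, 23.8]
ee_rot: [0.0, 0.787, 0.617, 0.001]
force: [-2.1, -2.7, 9.2]
grip_width: 0.357
grip_force: 40.9
```

```bash
python3 -m jog '[[0,0,-0.0005,0,0,0,0.034],[0,0,0,0,0,0,0.038],[0,0,0,0,0,0,0.044],[0,0,0,0,0,0,0.05],[0,0,0,0,0,0,0.05]]'
python3 -m jog '[[0,0,-0.015,0,0,0,0.052],[0,0,-0.04,0,0,0,0.06],[0,0,-0.04,0,0,0,0.07],[0,0,0,0,0,0,0.07],[0,0,0,0,0,0,0.07]]'
python3 go.py 450.5 199.5 120 -14
python3 -c "
from h import *
cv2.imwrite('pics/w3.png',eyes.capture('wrist')[:,:,::-1])"
```

```text
time_s: 6.05
eef_pos: [561.8, 300.9, 22.7]
ee_rot: [-0.0, 0.787, 0.617, -0.0]
force: [-0.1, -0.7, 0.0]
grip_width: 0.583
grip_force: 0.0
time_s: 6.55
eef_pos: [562.1, 301.0, 119.3]
ee_rot: [0.0, 0.787, 0.617, 0.001]
force: [0.7, 0.6, -1.0]
grip_width: 0.823
grip_force: 0.0
t 6.55 pos [562.1 301.  119.3] yaw -13.8 q6 0.55 tilt [ 0.001  0.002 -1.   ] shift_mm [-125.2  -84.1   -1. ] rz 0.003 grip 0.82 0.0 F [ 0.7  0.6 -1. ]
```

View pics/w3.png

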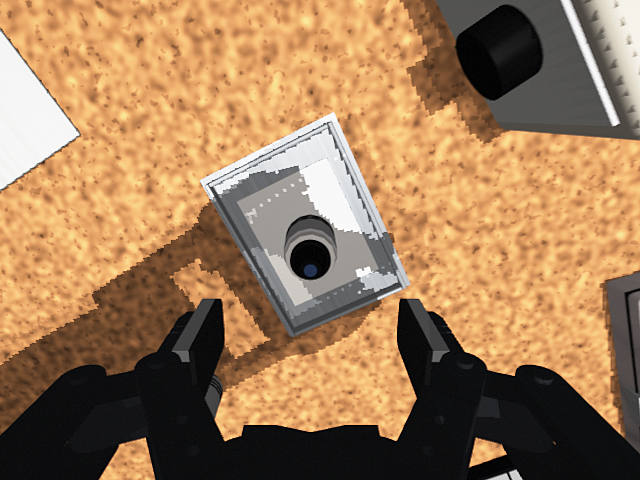

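The oil objective stands upright on the white mat, nose at (311,268). Green is next.

```bash
python3 -m jog '[[-0.0313,-0.021,0,0,0,0,0.07],[-0.0313,-0.021,0,0,0,0,0.07],[-0.0313,-0.021,0,0,0,0,0.07],[-0.0313,-0.0205,0,0,0,0,0.07],[0,0,0,0,0,0,0.07]]' >/dev/null
python3 -m jog '[[0,0,0.03,0,0,0,0.07],[0,0,0.03,0,0,0,0.07],[0,0,0.03,0,0,0,0.07],[0,0,0.011,0,0,0,0.07],[0,0,0,0,0,0,0.07]]'
python3 -m jog '[[0,0,0,0,0,0,0.02],[0,0,0,0,0,0,0.02],[0,0,0,0,0,0,0.02],[0,0,0,0,0,0,0.02],[0,0,0,0,0,0,0.02]]' 
python3 go.py 566 -306 100 -14
python3 - <<'E'
a=__import__('math').radians(76)
import math
for y in(33,-33): print(566+y*math.cos(a),-306+y*math.sin(a))
E
```

```text
time_s: 7.6
eef_pos: [450.2, 199.2, 15.5]
ee_rot: [-0.001, 0.787, 0.617, -0.001]
force: [-0.6, 0.2, -0.4]
grip_width: 0.817
grip_force: 0.0
time_s: 8.1
eef_pos: [451.5, 199.4, 18.1]
ee_rot: [0.0, 0.787, 0.617, 0.001]
force: [-2.0, 0.1, 5.0]
grip_width: 0.358
grip_force: 39.2
t 8.1 pos [451.5 199.4  18.1] yaw -13.8 q6 0.42 tilt [ 0.001  0.002 -1.   ] shift_mm [-463.4  232.   -81.9] rz 0.003 grip 0.36 39.2 F [-2.   0.1  5. ]
573.9834225547891 -273.98024103289214
558.0165774452109 -338.01975896710786
```

```bash
python3 -m jog '[[0,0,-0.01,0,0,0,0.02],[0,0,-0.03,0,0,0,0.02],[0,0,-0.04,0,0,0,0.02],[-0.0414,0.0193,0,0,0,0,0.02],[-0.0414,0.0193,0,0,0,0,0.02]]' >/dev/null
python3 -m jog '[[-0.0414,0.0193,0,0,0,0,0.02],[-0.0414,0.0193,0,0,0,0,0.02],[-0.0414,0.0193,0,0,0,0,0.02],[-0.0414,0.0193,0,0,0,0,0.02],[-0.0414,0.0193,0,0,0,0,0.02]]' >/dev/null
python3 -m jog '[[-0.0414,0.0193,0,0,0,0,0.02],[-0.0414,0.0193,0,0,0,0,0.02],[-0.0414,0.0193,0,0,0,0,0.02],[-0.0414,0.0193,0,0,0,0,0.02],[-0.0414,0.0193,0,0,0,0,0.02]]' >/dev/null
python3 -m jog '[[0,0,0,0,0,0,0.02],[0,0,0,0,0,0,0.02]]' 
python3 go.py 558 -338 24.5 -14
python3 - <<'E'
from h import *
s=sense();cv2.imwrite("pics/w4.png",eyes.capture("wrist")[:,:,::-1])
c,M=cam("wrist",s);I=np.linalg.inv(M)
for p in((558,-338,5),(574,-274,5)):
    q=I@np.r_[p,1];print(p,c["fx"]*q[0]/q[2]+c["cx"],c["fy"]*q[1]/q[2]+c["cy"])
E
```

```text
time_s: 9.8
eef_pos: [556.8, -339.0, 97.0]
ee_rot: [-0.0, 0.787, 0.616, 0.0]
force: [-0.1, 0.4, -0.9]
grip_width: 0.366
grip_force: 40.2
t 9.8 pos [ 556.8 -339.    97. ] yaw -13.9 q6 -0.48 tilt [ 0. -0. -1.] shift_mm [ 1.2  1.  72.5] rz 0.002 grip 0.37 40.2 F [-0.1  0.4 -0.9]
(558, -338, 5) 310.4819686320732 242.9144808392175
(574, -274, 5) 310.806836498323 133.84579099315536
```

View pics/w4.png

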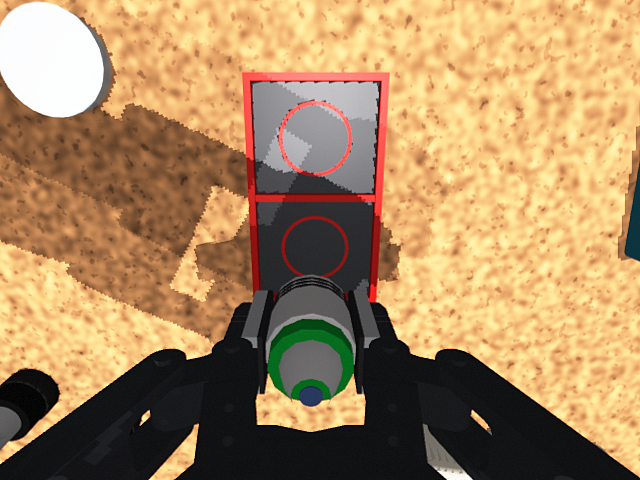

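The circular bay outlines are at (315,248) and (316,138), about 3 mm from prediction. Lowering green.

```bash
python3 -m jog '[[0.001,0.002,0.025,0,0,0,0.02],[0,0,0.025,0,0,0,0.02],[0,0,0.016,0,0,0,0.02],[0,0,0.006,0,0,0,0.02],[0,0,0,0,0,0,0.02]]'
python3 -m jog '[[0,0,0.001,0,0,0,0.02],[0,0,0,0,0,0,0.02]]'
python3 -m jog '[[0,0,0.001,0,0,0,0.02],[0,0,0,0,0,0,0.02]]'
```

```text
time_s: 10.35
eef_pos: [559.4, -337.5, 24.8]
ee_rot: [-0.0, 0.787, 0.617, -0.0]
force: [-0.5, -0.3, -1.1]
grip_width: 0.361
grip_force: 40.4
time_s: 10.55
eef_pos: [559.7, -338.3, 24.9]
ee_rot: [0.001, 0.787, 0.617, 0.0]
force: [0.6, 0.8, -1.7]
grip_width: 0.362
grip_force: 40.4
time_s: 10.75
eef_pos: [559.4, -338.1, 23.1]
ee_rot: [0.0, 0.787, 0.617, 0.0]
force: [-0.0, -0.6, -1.0]
grip_width: 0.361
grip_force: 40.4
```

```bash
python3 -m jog '[[0,0,0.001,0,0,0,0.02],[0,0,0,0,0,0,0.02]]'
python3 -m jog '[[0,0,0.0005,0,0,0,0.02],[0,0,0,0,0,0,0.02]]'
```

```text
time_s: 10.95
eef_pos: [559.4, -338.2, 23.1]
ee_rot: [0.0, 0.787, 0.617, -0.0]
force: [-4.3, 1.7, 7.7]
grip_width: 0.366
grip_force: 41.3
time_s: 11.15
eef_pos: [559.4, -338.2, 23.0]
ee_rot: [0.0, 0.787, 0.617, -0.0]
force: [-4.5, 1.9, 10.1]
grip_width: 0.359
grip_force: 41.5
```

```bash
python3 -m jog '[[0,0,-0.0005,0,0,0,0.034],[0,0,0,0,0,0,0.038],[0,0,0,0,0,0,0.044],[0,0,0,0,0,0,0.05],[0,0,0,0,0,0,0.05]]' >/dev/null
python3 -m jog '[[0,0,-0.015,0,0,0,0.052],[0,0,-0.04,0,0,0,0.06],[0,0,-0.04,0,0,0,0.07],[0.0426,-0.0117,0,0,0,0,0.07],[0.0426,-0.0117,0,0,0,0,0.07]]' >/dev/null
python3 -m jog '[[0.0426,-0.0117,0,0,0,0,0.07],[0.0426,-0.0117,0,0,0,0,0.07],[0.0426,-0.0117,0,0,0,0,0.07],[0.0426,-0.0117,0,0,0,0,0.07],[0.0426,-0.0117,0,0,0,0,0.07]]' >/dev/null
python3 -m jog '[[0.0426,-0.0117,0,0,0,0,0.07],[0,0,0,0,0,0,0.07],[0,0,0,0,0,0,0.07]]' >/dev/null
python3 go.py 551 15.5 16 -14
```

```text
t 12.95 pos [550.   15.8 117.8] yaw -13.7 q6 0.06 tilt [-0.     0.001 -1.   ] shift_mm [-1.000e-01  9.000e-01  1.018e+02] rz 0.005 grip 0.82 0.0 F [-0.1 -0.6  0.2]
```

Next target for yellow is the near bay at about (575,-274).

```bash
python3 -m jog '[[0,0.001,0.03,0,0,0,0.07],[0,0,0.03,0,0,0,0.07],[0,0,0.03,0,0,0,0.07],[0,0,0.01,0,0,0,0.07],[0,0,0,0,0,0,0.07]]'
python3 -m jog '[[0,0,0,0,0,0,0.02],[0,0,0,0,0,0,0.02],[0,0,0,0,0,0,0.02],[0,0,0,0,0,0,0.02],[0,0,0,0,0,0,0.02]]' 
python3 go.py 575.5 -274 100 -14
```

```text
time_s: 13.45
eef_pos: [550.5, 14.1, 16.3]
ee_rot: [-0.001, 0.787, 0.616, -0.001]
force: [0.4, -0.9, 0.5]
grip_width: 0.82
grip_force: 0.0
time_s: 13.95
eef_pos: [551.4, 14.8, 18.3]
ee_rot: [0.001, 0.787, 0.617, 0.001]
force: [-1.3, -1.1, 6.0]
grip_width: 0.362
grip_force: 39.3
t 13.95 pos [551.4  14.8  18.3] yaw -13.8 q6 0.06 tilt [-0.     0.002 -1.   ] shift_mm [-274.8   92.5  -81.5] rz 0.004 grip 0.36 39.3 F [-1.3 -1.1  6. ]
```

```bash
python3 -m jog '[[0,0,-0.01,0,0,0,0.02],[0,0,-0.03,0,0,0,0.02],[0,0,-0.04,0,0,0,0.02],[-0.0393,0.0132,0,0,0,0,0.02],[-0.0393,0.0132,0,0,0,0,0.02]]' >/dev/null
python3 -m jog '[[-0.0393,0.0132,0,0,0,0,0.02],[-0.0393,0.0132,0,0,0,0,0.02],[-0.0393,0.0132,0,0,0,0,0.02],[-0.0393,0.0132,0,0,0,0,0.02],[-0.0393,0.0132,0,0,0,0,0.02]]' >/dev/null
python3 -m jog '[[0,0,0,0,0,0,0.02],[0,0,0,0,0,0,0.02],[0,0,0.025,0,0,0,0.02],[0,0,0.02,0,0,0,0.02],[0,0,0,0,0,0,0.02]]' 
python3 go.py 575.5 -274 24.5 -14
```

```text
time_s: 15.45
eef_pos: [573.7, -272.0, 49.6]
ee_rot: [-0.003, 0.787, 0.618, -0.001]
force: [0.3, 0.9, -2.2]
grip_width: 0.362
grip_force: 40.2
t 15.45 pos [ 573.7 -272.    49.6] yaw -13.7 q6 -0.39 tilt [ 0.002 -0.005 -1.   ] shift_mm [-1.6  2.4 25.1] rz 0.005 grip 0.36 40.2 F [ 0.3  0.9 -2.2]
```

```bash
python3 -m jog '[[-0.001,0.001,0.015,0,0,0,0.02],[0,0,0.007,0,0,0,0.02],[0,0,0.002,0,0,0,0.02],[0,0,0,0,0,0,0.02]]'
python3 -m jog '[[0,0,0.001,0,0,0,0.02],[0,0,0,0,0,0,0.02]]'
python3 -m jog '[[0,0,0.001,0,0,0,0.02],[0,0,0,0,0,0,0.02]]'
```

```text
time_s: 15.85
eef_pos: [575.6, -275.3, 27.8]
ee_rot: [-0.0, 0.787, 0.617, 0.0]
force: [-0.6, 0.2, -2.0]
grip_width: 0.363
grip_force: 40.2
time_s: 16.05
eef_pos: [575.7, -275.5, 27.2]
ee_rot: [0.0, 0.787, 0.617, 0.0]
force: [0.7, -0.3, -1.8]
grip_width: 0.36
grip_force: 40.2
time_s: 16.25
eef_pos: [575.5, -275.4, 25.8]
ee_rot: [0.0, 0.787, 0.617, 0.0]
force: [-0.3, 0.9, -2.2]
grip_width: 0.357
grip_force: 40.2
```

```bash
python3 -m jog '[[0,0,0.0015,0,0,0,0.02],[0,0,0,0,0,0,0.02]]'
python3 -m jog '[[0,0,0.001,0,0,0,0.02],[0,0,0,0,0,0,0.02]]'
python3 -m jog '[[0,0,0.001,0,0,0,0.02],[0,0,0,0,0,0,0.02]]'
```

```text
time_s: 16.45
eef_pos: [575.4, -275.3, 24.1]
ee_rot: [-0.0, 0.787, 0.617, -0.0]
force: [-0.1, 0.2, -2.7]
grip_width: 0.359
grip_force: 40.2
time_s: 16.65
eef_pos: [575.6, -275.4, 23.4]
ee_rot: [0.0, 0.787, 0.617, 0.0]
force: [-0.3, 0.4, -1.6]
grip_width: 0.364
grip_force: 40.5
time_s: 16.85
eef_pos: [575.6, -275.4, 23.3]
ee_rot: [0.0, 0.787, 0.617, -0.0]
force: [-2.5, 1.2, 6.9]
grip_width: 0.361
grip_force: 41.2
```

```bash
python3 -m jog '[[0,0,-0.0005,0,0,0,0.034],[0,0,0,0,0,0,0.038],[0,0,0,0,0,0,0.044],[0,0,0,0,0,0,0.05],[0,0,0,0,0,0,0.05]]' >/dev/null
python3 -m jog '[[0,0,-0.015,0,0,0,0.052],[0,0,-0.04,0,0,0,0.06],[0,0,-0.04,0,0,0,0.07],[0.0321,-0.0141,0,0,0,0,0.07],[0.0321,-0.0141,0,0,0,0,0.07]]' >/dev/null
python3 -m jog '[[0.0321,-0.0141,0,0,0,0,0.07],[0.0321,-0.0141,0,0,0,0,0.07],[0,0,0,0,0,0.145,0.07],[0,0,0,0,0,0.145,0.07],[0,0,0,0,0,0.145,0.07]]' >/dev/null
python3 -m jog '[[0,0,0,0,0,0.145,0.07],[0,0,0,0,0,0,0.07],[0,0,0,0,0,0,0.07]]' >/dev/null
python3 go.py 552 -137 16 -47.3
python3 -c "
from h import *
cv2.imwrite('pics/w5.png',eyes.capture('wrist')[:,:,::-1])"
```

```text
t 18.65 pos [ 551.5 -137.3  118.5] yaw -46.8 q6 0.37 tilt [ 0.     0.001 -1.   ] shift_mm [  0.5   0.  102.5] rz 0.008 grip 0.82 0.0 F [-0.5  0.2  0.8]
```

View pics/w5.png

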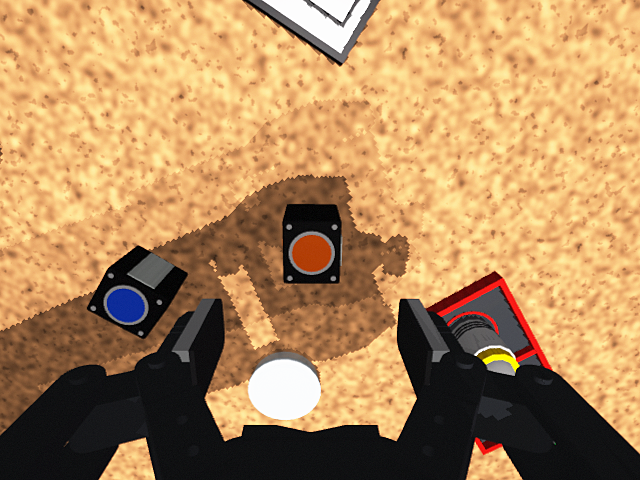

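The cube is square to the fingers and centred, window at (312,253). Grasping orange.

```bash
python3 -m jog '[[0.0005,0,0.03,0,0,0,0.07],[0,0,0.03,0,0,0,0.07],[0,0,0.03,0,0,0,0.07],[0,0,0.011,0,0,0,0.07],[0,0,0,0,0,0,0.07]]'
python3 -m jog '[[0,0,0,0,0,0,0.02],[0,0,0,0,0,0,0.02],[0,0,0,0,0,0,0.02],[0,0,0,0,0,0,0.02],[0,0,0,0,0,0,0.02]]' 40
python3 -m jog '[[0,0,-0.01,0,0,0,0.02],[0,0,-0.03,0,0,0,0.02],[0,0,-0.04,0,0,0,0.02],[0,0,0,0,0,-0.147,0.02],[0,0,0,0,0,-0.147,0.02]]' >/dev/null
python3 -m jog '[[0,0,0,0,0,-0.147,0.02],[0,0,0,0,0,-0.147,0.02],[0,0,0,0,0,-0.147,0.02],[0,0,0,0,0,-0.147,0.02],[0,0,0,0,0,-0.147,0.02]]' 
python3 -m jog '[[0,0,0,0,0,0,0.02]]' >/dev/null
python3 go.py 671.3 -33.3 100 12
```

```text
time_s: 19.2
eef_pos: [551.3, -136.7, 16.0]
ee_rot: [-0.001, 0.93, 0.367, -0.001]
force: [-0.7, -0.6, 0.2]
grip_width: 0.818
grip_force: 0.0
time_s: 19.7
eef_pos: [552.5, -137.2, 18.3]
ee_rot: [0.001, 0.931, 0.366, 0.001]
force: [-0.9, 0.2, 5.7]
grip_width: 0.393
grip_force: 40.4
time_s: 20.7
eef_pos: [551.8, -136.8, 97.6]
ee_rot: [0.0, 0.627, 0.779, 0.0]
force: [0.7, 0.2, -0.0]
grip_width: 0.397
grip_force: 40.0
t 20.8 pos [ 551.8 -136.9   97.5] yaw 12.0 q6 -0.66 tilt [-0.  0. -1.] shift_mm [ 76.5 138.4  -2.4] rz -0.0 grip 0.4 40.0 F [-0.1  0.4 -0.9]
```

```bash
python3 -m jog '[[0.0191,0.0346,0,0,0,0,0.02],[0.0191,0.0346,0,0,0,0,0.02],[0.0191,0.0346,0,0,0,0,0.02],[0.0191,0.0346,0,0,0,0,0.02],[0,0,0,0,0,0,0.02]]' >/dev/null
python3 -m jog '[[0,0,0,0,0,0,0.02],[0,0,0.015,0,0,0,0.02],[0,0,0,0,0,0,0.02]]' >/dev/null
python3 go.py 671.3 -33.3 24.5 12
python3 - <<'E'
from h import *
s=sense();cv2.imwrite("pics/w6.png",eyes.capture("wrist")[:,:,::-1])
c,M=cam("wrist",s);I=np.linalg.inv(M)
for p in((657.7,31.3,5),(671.3,-33.3,5)):
    q=I@np.r_[p,1];print(p,c["fx"]*q[0]/q[2]+c["cx"],c["fy"]*q[1]/q[2]+c["cy"])
E
```

```text
t 21.6 pos [669.8 -34.2  79.4] yaw 11.8 q6 -0.43 tilt [ 0.002 -0.004 -1.   ] shift_mm [ 0.5  1.9 54.9] rz -0.004 grip 0.39 40.5 F [ 0.1 -0.5 -2. ]
(657.7, 31.3, 5) 312.43483657299214 136.21703514341397
(671.3, -33.3, 5) 312.45112426735284 253.41611254872646
```

View pics/w6.png

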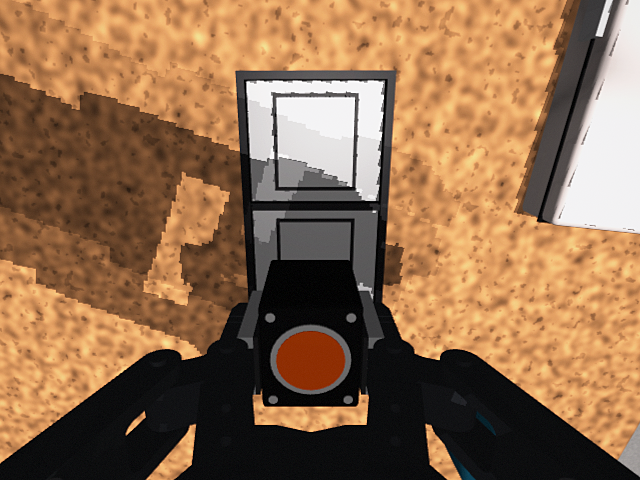

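The box is aligned, with the far outline centred at (315,141). Lowering the cube.

```bash
python3 -m jog '[[0,0.002,0.025,0,0,0,0.02],[0,0,0.02,0,0,0,0.02],[0,0,0.008,0,0,0,0.02],[0,0,0.002,0,0,0,0.02],[0,0,0,0,0,0,0.02]]'
python3 -m jog '[[0,0,0.001,0,0,0,0.02],[0,0,0,0,0,0,0.02]]'
python3 -m jog '[[0,0,0.001,0,0,0,0.02],[0,0,0,0,0,0,0.02]]'
```

```text
time_s: 22.15
eef_pos: [673.7, -33.4, 27.6]
ee_rot: [0.0, 0.63, 0.777, 0.0]
force: [0.2, 0.3, -0.7]
grip_width: 0.394
grip_force: 40.5
time_s: 22.35
eef_pos: [673.7, -33.2, 26.6]
ee_rot: [0.001, 0.63, 0.777, 0.0]
force: [0.8, -0.1, -0.5]
grip_width: 0.395
grip_force: 40.5
time_s: 22.55
eef_pos: [673.4, -33.1, 24.9]
ee_rot: [0.0, 0.63, 0.777, 0.0]
force: [0.2, -0.5, -0.3]
grip_width: 0.39
grip_force: 40.5
```

```bash
python3 -m jog '[[0,0,0.001,0,0,0,0.02],[0,0,0,0,0,0,0.02]]'
python3 -m jog '[[0,0,0.001,0,0,0,0.02],[0,0,0,0,0,0,0.02]]'
```

```text
time_s: 22.75
eef_pos: [673.3, -33.1, 23.7]
ee_rot: [-0.0, 0.63, 0.777, -0.0]
force: [0.3, 0.3, -1.0]
grip_width: 0.395
grip_force: 40.5
time_s: 22.95
eef_pos: [673.5, -33.2, 23.3]
ee_rot: [0.0, 0.63, 0.777, 0.0]
force: [-2.0, -0.3, 4.1]
grip_width: 0.388
grip_force: 40.9
```

```bash
python3 -m jog '[[0,0,-0.0003,0,0,0,0.036],[0,0,0,0,0,0,0.04],[0,0,0,0,0,0,0.045],[0,0,0,0,0,0,0.05],[0,0,0,0,0,0,0.05]]' >/dev/null
python3 -m jog '[[0,0,-0.015,0,0,0,0.05],[0,0,-0.04,0,0,0,0.06],[0,0,-0.04,0,0,0,0.07],[0.0007,-0.0457,0,0,0,0,0.07],[0.0007,-0.0457,0,0,0,0,0.07]]' >/dev/null
python3 -m jog '[[0.0007,-0.0457,0,0,0,0,0.07],[0.0007,-0.0457,0,0,0,0,0.07],[0.0007,-0.0457,0,0,0,0.044,0.07],[0,0,0,0,0,0,0.07],[0,0,0,0,0,0,0.07]]' >/dev/null
python3 go.py 449.5 -77 16 9.5
python3 -c "
from h import *
cv2.imwrite('pics/w7.png',eyes.capture('wrist')[:,:,::-1])"
```

```text
t 24.45 pos [449.5 -77.3 119.4] yaw 9.4 q6 -0.59 tilt [-0.001  0.002 -1.   ] shift_mm [ 4.000e-01 -1.000e-01  1.034e+02] rz -0.003 grip 0.82 0.0 F [0.4 0.  0.5]
```

View pics/w7.png

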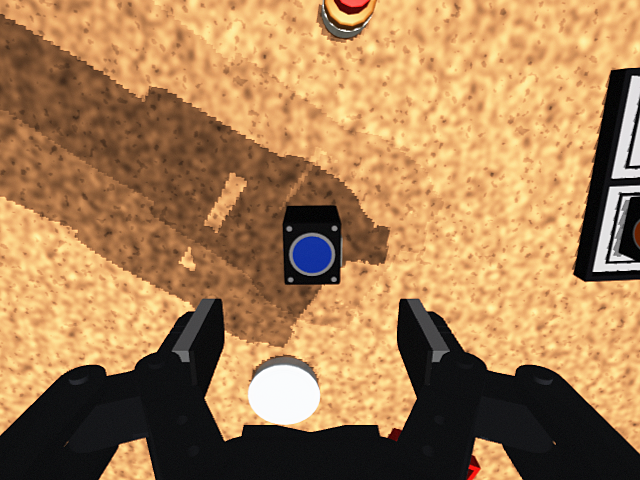

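The blue cube is centred at (312,254) and square to the fingers. Grasping it.

```bash
python3 -m jog '[[0.0005,0,0.03,0,0,0,0.07],[0,0,0.03,0,0,0,0.07],[0,0,0.03,0,0,0,0.07],[0,0,0.012,0,0,0,0.07],[0,0,0,0,0,0,0.07]]' >/dev/null
python3 -m jog '[[0,0,0,0,0,0,0.02],[0,0,0,0,0,0,0.02],[0,0,0,0,0,0,0.02],[0,0,0,0,0,0,0.02],[0,0,0,0,0,0,0.02]]' 40
python3 -m jog '[[0,0,-0.01,0,0,0,0.02],[0,0,-0.03,0,0,0,0.02],[0,0,-0.04,0,0,0,0.02],[0,0,0,0,0,-0.044,0.02],[0,0,0,0,0,0,0.02]]' 
python3 go.py 659.5 31.5 100 12
```

```text
time_s: 25.5
eef_pos: [449.9, -76.7, 17.4]
ee_rot: [0.001, 0.647, 0.763, 0.0]
force: [-0.3, 0.8, 6.9]
grip_width: 0.391
grip_force: 40.3
time_s: 26.0
eef_pos: [449.4, -76.5, 97.6]
ee_rot: [0.001, 0.63, 0.777, 0.0]
force: [-0.6, -0.5, -0.7]
grip_width: 0.389
grip_force: 40.2
t 26.0 pos [449.4 -76.5  97.6] yaw 11.9 q6 -0.64 tilt [-0.002  0.002 -1.   ] shift_mm [ 62.2 228.   -2. ] rz -0.001 grip 0.39 40.2 F [-0.6 -0.5 -0.7]
```

```bash
python3 -m jog '[[0.0104,0.038,0,0,0,0,0.02],[0.0104,0.038,0,0,0,0,0.02],[0.0104,0.038,0,0,0,0,0.02],[0.0104,0.038,0,0,0,0,0.02],[0.0104,0.038,0,0,0,0,0.02]]' >/dev/null
python3 -m jog '[[0.0104,0.038,0,0,0,0,0.02],[0,0,0,0,0,0,0.02],[0,0,0.025,0,0,0,0.02],[0,0,0.025,0,0,0,0.02],[0,0,0,0,0,0,0.02]]' >/dev/null
python3 -m jog '[[0,0,0.012,0,0,0,0.02],[0,0,0.006,0,0,0,0.02],[0,0,0,0,0,0,0.02],[0,0,0,0,0,0,0.02]]'
python3 go.py 659.5 31.5 22.4 12
```

```text
time_s: 27.4
eef_pos: [659.4, 31.7, 28.7]
ee_rot: [0.0, 0.63, 0.777, 0.0]
force: [0.4, 0.2, -0.7]
grip_width: 0.395
grip_force: 40.6
t 27.4 pos [659.4  31.7  28.7] yaw 11.9 q6 -0.34 tilt [-0.     0.001 -1.   ] shift_mm [-0.2  0.   6.3] rz -0.002 grip 0.39 40.6 F [ 0.4  0.2 -0.7]
```

```bash
python3 -m jog '[[0,0,0.003,0,0,0,0.02],[0,0,0.0015,0,0,0,0.02],[0,0,0,0,0,0,0.02]]'
python3 -m jog '[[0,0,0.001,0,0,0,0.02],[0,0,0,0,0,0,0.02]]'
python3 -m jog '[[0,0,0.001,0,0,0,0.02],[0,0,0,0,0,0,0.02]]'
```

```text
time_s: 27.7
eef_pos: [659.1, 31.7, 23.5]
ee_rot: [-0.0, 0.63, 0.777, -0.0]
force: [-0.7, 0.4, -1.2]
grip_width: 0.394
grip_force: 40.6
time_s: 27.9
eef_pos: [659.2, 31.8, 22.5]
ee_rot: [-0.0, 0.63, 0.777, -0.0]
force: [0.2, 0.2, -0.9]
grip_width: 0.396
grip_force: 40.6
time_s: 28.1
eef_pos: [659.3, 31.8, 22.4]
ee_rot: [0.0, 0.63, 0.777, 0.0]
force: [-2.9, 0.6, 5.2]
grip_width: 0.395
grip_force: 41.3
```

Seated. I'll release, back away and check.

```bash
python3 -m jog '[[0,0,-0.0003,0,0,0,0.036],[0,0,0,0,0,0,0.04],[0,0,0,0,0,0,0.045],[0,0,0,0,0,0,0.05],[0,0,0,0,0,0,0.05]]' >/dev/null
python3 -m jog '[[0,0,-0.015,0,0,0,0.05],[0,0,-0.04,0,0,0,0.06],[0,0,-0.05,0,0,0,0.07],[0,0,-0.05,0,0,0,0.07],[0,-0.04,-0.04,0,0,0,0.07]]' >/dev/null
python3 -m jog '[[0,-0.045,-0.01,0,0,0,0.07],[0,-0.045,0,0,0,0,0.07],[0,-0.045,0,0,0,0,0.07],[0,-0.045,0,0,0,0,0.07],[0,0,0,0,0,0,0.07]]'
python3 -c "
from h import *
cv2.imwrite('pics/s8.png',eyes.capture('side')[:,:,::-1])"
```

```text
time_s: 29.6
eef_pos: [444.3, -12.7, 223.0]
ee_rot: [-0.001, 0.63, 0.776, -0.0]
force: [0.9, 1.1, 0.1]
grip_width: 0.818
grip_force: 0.0
```

View pics/s8.png

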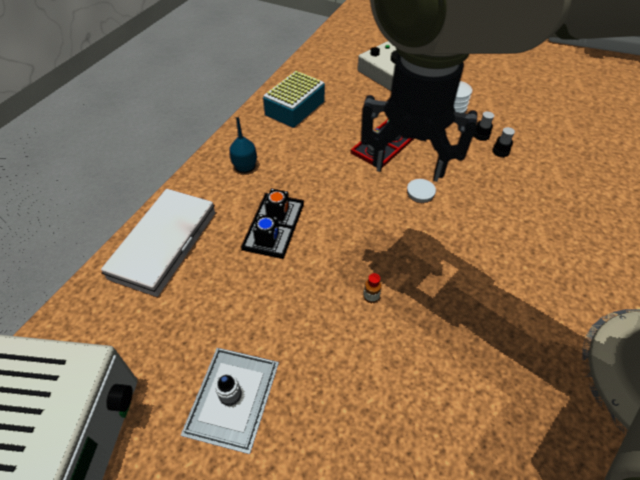

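Both cubes stand in the box at (277,205) and (265,232). The oil objective is on the mat at (228,388), and the bottle and dish haven't moved. The gripper hides the red tray, so I'll check that from the scene camera.

```bash
python3 -c "
from h import *
im=eyes.capture('scene')[140:340,180:430,::-1]
cv2.imwrite('pics/s9.png',cv2.resize(im,None,fx=3,fy=3,interpolation=cv2.INTER_CUBIC))"
```

```text
(no output)
```

View pics/s9.png

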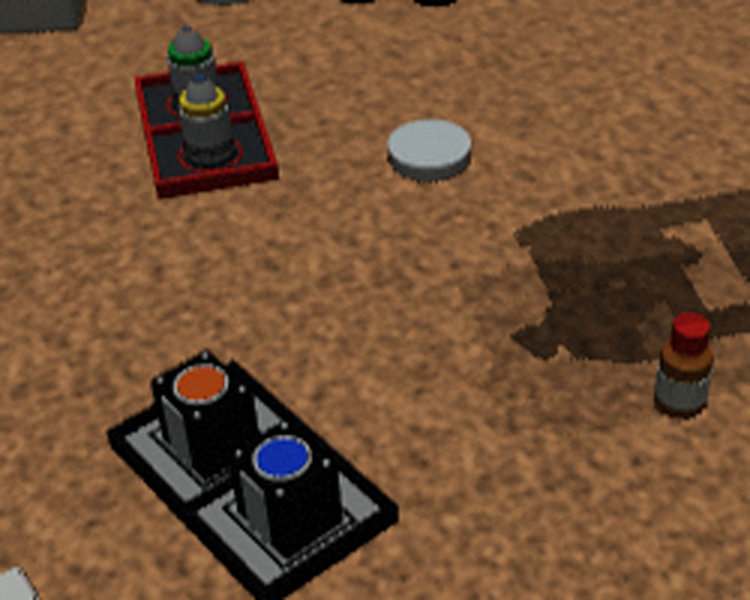

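The crop shows green at (190,60) and yellow at (205,120) upright in separate bays of the red tray. Both cubes stand flat inside their outlines. Handing in.

```bash
python3 -c "
from rig import finish_job
print(finish_job())"
```

```text
the job is handed in; nothing more can be done
None
```

I handed the job in at about 30 s on the robot clock: all five pieces stand upright in their places and the bottle and dish look unmoved in the final pictures, but the hand-in returned no verdict.

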